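# Open the notebook stand

## Task

Get the notebook stand ready beside the microscope: of the two fold-flat stands, take the one with the wider wire back rest and gently swing that rest up and over past upright, until it leans back on its stops and stays there by itself. Leave the narrower stand's rest folded down.

Things in the scene. Friction and masses are not known exactly. Their poses are not given: they have to be found in the camera images.
- wide_rest (a joint): swing angle of the wider back rest, rad: 0 = folded flat forward, 1.57 = upright, 1.87 = leaning back on its stops. A U of 10 mm steel rod, about 160 g, 120 mm between its legs and 120 mm from hinge axis to crossbar, open inside. The hinge is nearly free, no spring or catch: let go before upright it falls flat again; past upright it falls back and its weight holds it on the stops.
- wide_bar (a point): middle of the wider rest's crossbar, on its axis; take it here, at the black rubber sleeve (13 mm diameter, 66 mm long). The bar runs along this frame's y axis and is always level. Folded, it lies 36 mm above the table, beyond the front edge of the base, with free table under and around it. At the stops it is 151 mm above the table.
- wide_hinge (a point): middle of the wider stand's hinge axis, 36 mm up; z up, y along the axis, x level to the stand's back. At angle q the bar's middle is at x = -0.120 cos q, z = 0.120 sin q m in this frame. The base is fixed: a grey plate from 60 mm before to 70 mm behind the hinge, 150 mm wide, 12 mm high, with stop posts 64 mm high behind the hinge, at the legs, and two tabs 27 mm high before it.
- narrow_rest (a joint): swing angle of the narrower stand's rest, read alike: 0 = folded flat, to stay so. Built alike, with 70 mm between its legs, 85 mm from hinge to crossbar and a base 100 mm wide; it stands to the left or to the right of the wider one.

How it is judged:
By the outcome, as a careful person would: the job done as asked, in the order asked, and still so for the second after the job is handed in, with the robot touching nothing.
It also fails if it takes over 40 s, if anything falls off the work surface, if the arm or the gripper's body presses on something with over 40 N, if the wrist force passes 120 N, or if a joint passes its speed limit or range.

## Robot

A 6-joint arm with a two-finger parallel gripper is mounted at the origin on a cart in front of the work surface, level with it; the furniture and walls round the work are solid. World frame = base frame: x ahead of the robot, y to its left, z up, the work surface at z = 0. Lengths are in m, angles in degrees, forces in N, time in s.
With the tool pointing down it reaches from about 0.25 to 0.725 m from the base axis. Payload 9.7 kg.
Tool frame: the origin (TCP) lies midway between the tips of the shut fingers; the grasp point (between the pads) lies 19 mm behind it; x points along the fingers, y is the direction in which the jaws open and shut, and the axes are right-handed (so a half turn about x gives the same grasp; the last joint's range is limited). The gripper opens to 85 mm and grips with 20 to 120 N. Pads are 22 mm wide; open, the fingers measure 114 mm over their backs; the gripper's body (76 mm by 85 mm) begins 54 mm behind the grasp point. The pads swing forward as they close: fully open they stand 13 mm farther back than shut.
Start: joints at [-67.494, 4.979, 10.078, 95.1, 0, 90], TCP at [0.211, -0.508, 0.231] pointing down, gripper open.
Joint ranges: [-179.16, 179.16], [-48.56, 103.87], [-65.8, 70.77], [-126.05, 130.52], [-82.76, 87.17], [-180, 180]. Speed limits (degrees/s): [127.2, 127.2, 147.25, 180, 180, 180].

## Interface

Orientations are given as [roll, pitch, yaw] about the fixed x, y, z axes, in that order (R = Rz(yaw) Ry(pitch) Rx(roll)).
In Python, from workcell import bot, cams gives the robot as it stands.
- The arm moves only by the tool apply_moves, never from a script. Its argument "commands" is a list of rows, each a list of 5 numbers: the shift along the tool's x, y, z in m, then the turn about the tool's x in rad, then the opening, from -1 (shut) to 1 (fully open). In form: [[tx, ty, tz, roll, hand], ...]. A call has 1 to 12 rows; each row is the pose to reach, as a shift and turn from the pose measured when the call began, along the tool's axes at that moment; what a row does not reach only later rows make up. A row lasts 1/10 s, in which the tool goes at most 50 mm and 8.59 degrees, less where a joint would pass 70% of its speed; a pose out of reach is approached as far as the arm can. A call with a gripper value outside its range is refused whole. The fingers move at their own pace and stop on an object; "newtons" is the grip in N (left out, the last holds). Time passes only in rows, so rows that repeat a pose let the fingers close. It gives the time, the measured TCP pose, the force and the opening at its end, in the units of the state.
- bot.get_obs(): the state, without advancing time (a new reading comes with each control period).
- cams.camera(name): name is "scene" or "top" or "wrist"; returns a dict with "frame" (400x640x3 uint8, blue, green, red), "depth" (400x640 float32, m along the optical axis (not along the pixel's ray), 0 where there is no reading), "camera_matrix" (3x3 intrinsics, pixels), "D" ([k1, k2, p1, p2, k3] as OpenCV has them; the pictures are not rectified), "R" (3x3) and "t" (3): a world point X has camera coordinates R X + t; the wrist camera has in their place "mount" (4x4, takes a point from camera to tool coordinates, whose origin is the TCP and whose axes are the tool frame's). Camera axes: x right, y down, z forward; pixel columns grow to the right and rows downward; lengths in m; the calibration is good to about 2 mm. A picture is of the moment at which its call begins: read the wrist's pose just before it.
- bot.job_done(): hands the job in, once; it reports no verdict.
Trained networks look in the newest picture that a camera, given by its name, has taken for a name from the list of things; names that differ only in an ending like _2 or _b are one class to them, and where a whole thing is asked for, a point or a joint stands for the part that bears it (a point fixed in the world has none). Each returns a list of dicts, best first, with "confidence" (0 to 1); they miss things now and then, are a little off and sometimes report something else, mostly with a low value. They report only what shows in the picture. A call takes as long as a camera call.
- cams.spot_in(name, camera): "rect" ([left, top, right, bottom] in pixels, round what is visible of it).
The state is a dict: "time": time; "q": joint angles; "qd": joint speeds; "joint_efforts": joint torques, N m; "ee_pos": TCP position; "tcp_rot": TCP orientation; "wrist_force": force on the tool from outside, world axes, zero at the start; "torque": the same for the moment, N m; "opening": finger opening in m.
Only numpy, scipy, OpenCV 4.12 (cv2) and the standard library are available. Lean on these libraries where they do the work, as an engineer would, in place of code of your own. Each camera call takes 0.05 s, during which the arm holds its last target. There are 200 camera calls.

## Working session

There is one attempt and no reset: what is moved stays moved. The work goes in short steps, Python scripts to look and compute and a tool call to move; the robot and the scene stay as the last step left them, time stands still between calls to the robot, and variables do not carry over. Pictures are saved under pics/ and viewed, about 8 in all and at most 12, crops included, and the job is handed in when it is done.

Besides the shell and the picture viewer there is one more tool, called after "Request:" in YAML: its name, and indented under it one key for each argument. apply_moves: Moves the arm, as the interface text tells. Its arguments: {"type":"object","properties":{"commands":{"type":"array"},"newtons":{"type":"number"}},"required":["commands"]}

```bash
ls; mkdir -p pics; cat > h.py <<'E'
import numpy as np, cv2
from workcell import bot, cams
from scipy.spatial.transform import Rotation as Ro
def pose():
    o=bot.get_obs(); return o,np.array(o['ee_pos']),o['tcp_rot']
def world(c,u,v,T=None):
    d=c['depth']; z=d[int(round(v)),int(round(u))]
    p=cv2.undistortPoints(np.array([[[u,v]]],float),np.array(c['camera_matrix']),np.array(c['D']))[0,0]
    X=np.array([p[0]*z,p[1]*z,z])
    if T is not None: return (T@np.array(c['mount'])@np.r_[X,1])[:3]
    return np.array(c['R']).T@(X-np.array(c['t']))
def cloud(c,T=None,box=None):
    d=c['depth']; H,W=d.shape; v,u=np.mgrid[:H,:W]
    p=cv2.undistortPoints(np.stack([u.ravel(),v.ravel()],1).astype(float)[:,None],np.array(c['camera_matrix']),np.array(c['D']))[:,0]
    z=d.ravel(); X=np.c_[p[:,0]*z,p[:,1]*z,z]
    if T is not None: X=(T@np.array(c['mount'])@np.c_[X,np.ones(len(X))].T).T[:,:3]
    else: X=(X-np.array(c['t']))@np.array(c['R'])
    return X.reshape(H,W,3), d>0
E
python3 - <<'E'
from h import *
o,p,r=pose(); print(o)
ims=[]
for n in ['top','scene']:
    c=cams.camera(n); cv2.imwrite(f'pics/{n}1.png',c['frame'])
    for k in ['wide_bar','wide_rest','narrow_rest','wide_hinge']:
        for s in cams.spot_in(k,n)[:3]: print(n,k,s)
    np.save(f'{n}.npy',c,allow_pickle=True)
E
```

```text
pics
{'time': 0.0, 'q': array([-6.74956851e+01,  5.00995667e+00,  1.00342863e+01,  9.50996112e+01,
       -5.55729329e-04,  9.00002160e+01]), 'qd': array([ 0.01412849,  0.10986566, -0.02608738, -0.05135632, -0.06192886,
       -0.02183933]), 'joint_efforts': array([-1.12779588e-03, -5.20390391e+01,  4.64798391e+01,  1.62636233e-02,
       -5.15229459e-06, -3.80718927e-05]), 'ee_pos': array([ 0.21042271, -0.50790439,  0.23059254]), 'tcp_rot': array([-89.5768339 ,  89.92471638, 112.92726538]), 'wrist_force': array([0.35275981, 0.16496409, 0.59711156]), 'torque': array([ 0.02475127,  0.03100492, -0.02696421]), 'opening': 0.08532384246461414}
top wide_bar {'rect': [338.9, 170.3, 399.9, 234.0], 'confidence': 0.74}
top wide_rest {'rect': [334.6, 168.7, 402.0, 233.7], 'confidence': 0.57}
top narrow_rest {'rect': [208.6, 185.6, 255.5, 236.5], 'confidence': 0.58}
top wide_hinge {'rect': [330.8, 141.4, 405.0, 233.2], 'confidence': 0.85}
top wide_hinge {'rect': [207.7, 187.0, 256.6, 235.8], 'confidence': 0.41}
scene wide_bar {'rect': [314.8, 179.7, 386.9, 212.6], 'confidence': 0.65}
scene wide_bar {'rect': [288.4, 161.9, 393.2, 216.8], 'confidence': 0.53}
scene wide_rest {'rect': [314.2, 180.6, 385.7, 213.3], 'confidence': 0.57}
scene narrow_rest {'rect': [239.2, 228.6, 290.2, 268.0], 'confidence': 0.78}
scene wide_hinge {'rect': [292.8, 163.5, 389.8, 216.1], 'confidence': 0.69}
```

View pics/top1.png

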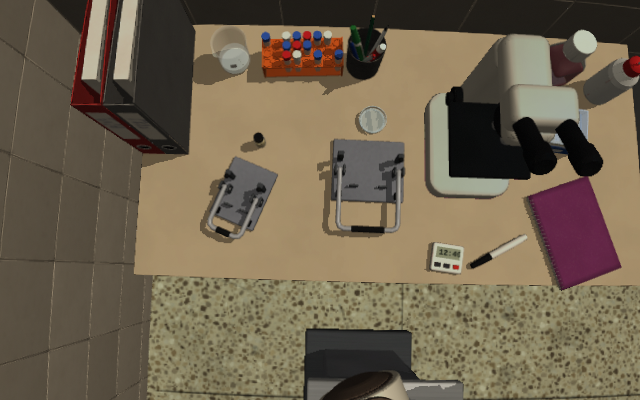

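View pics/scene1.png

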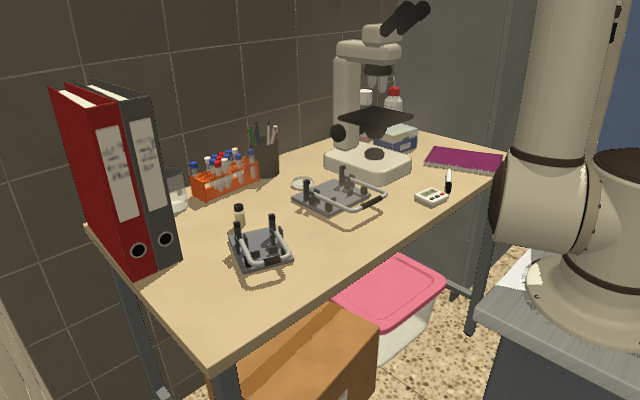

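```bash
python3 - <<'E'
from h import *
c=np.load('top.npy',allow_pickle=True).item()
X,ok=cloud(c)
g=c['frame'].astype(int).sum(2)
x=X.reshape(-1,3)
print('corners',X[5,5],X[5,634],X[394,5],X[394,634])
# rows of height in wide region
s=X[160:240:4,330:406:5]
for r in range(140,240,4): print(r,[int(1000*z) for z in X[r,328:410:4,2]])
for uv in [(340,172),(398,180),(335,230),(395,232),(368,175),(368,230)]: print(uv,world(c,*uv))
E
```

```text
corners [0.83646639 0.73986719 0.22763788] [ 0.920953  -0.4900599  0.1508785] [0.10985259 0.74136584 0.09605631] [-0.07771157 -1.06007891 -0.74857319]
140 [1, 0, 7, 12, 9, 12, 10, 11, -2, 0, 0, -2, 1, 2, 0, 2, -2, 2, 2, -2, 0]
144 [-1, 0, 13, 9, 10, 10, 11, 9, 12, 14, 11, 10, 13, 12, 11, 10, 8, 11, 9, 11, 0]
148 [0, 1, 10, 12, 11, 14, 11, 11, 10, 11, 11, 15, 11, 10, 11, 11, 994, 9, 12, 8, 1]
152 [0, 0, 9, 66, 11, 13, 11, 8, 9, 12, 12, 12, 11, 14, 10, 11, 6, 13, 12, 8, 0]
156 [2, 0, 14, 66, 11, 13, 12, 13, 13, 11, 9, 10, 10, 9, 8, 13, 10, 9, 62, 66, 0]
160 [-2, 4, 10, 14, 11, 10, 14, 12, 9, 15, 12, 16, 10, 13, 15, 13, 13, 33, 61, 1, 3]
164 [1, 10, 45, 9, 42, 12, 13, 14, 11, 9, 12, 11, 13, 10, 8, 11, 10, 12, 14, 0, 2]
168 [-1, 11, 43, 40, 44, 11, 9, 13, 14, 11, 11, 11, 9, 13, 13, 11, 11, 45, 11, 44, -1]
172 [1, 6, 38, 41, 45, 11, 13, 16, 12, 11, 9, 14, 12, 12, 12, 10, 21, 46, 38, 46, 4]
176 [0, 11, 10, 39, 11, 11, 14, 11, 13, 9, 15, 15, 13, 9, 11, 11, 17, 34, 41, 0, -2]
180 [-2, 10, 16, 41, 12, 12, 11, 12, 10, 13, 12, 12, 10, 5, 15, 9, 13, 36, 41, 2, -4]
184 [0, 11, 7, 44, 12, 12, 29, 
[... 673 characters left out ...]
, 0, -2, 0, 38, 37, -1, 1]
220 [0, -2, 40, -1, -4, -1, 0, -2, 1, 2, 0, -2, -1, -3, -2, 0, 1, 41, -1, 2, 0]
224 [1, 1, 40, 40, -2, 1, 3, 0, 1, 0, 0, 0, -2, 1, -1, 0, -1, 41, 0, 0, 0]
228 [1, 0, -1, 40, 43, 43, 43, 41, 40, 44, 44, 41, 42, 41, 40, 39, 39, 40, -2, -2, 0]
232 [0, 0, 0, 1, -1, 0, -3, -1, 0, 0, 2, 36, 35, 35, 2, 35, 37, 0, -2, 0, -2]
236 [0, -1, 1, 1, 0, -1, -3, 0, 2, 1, 3, 1, -2, 0, 0, -3, 1, 0, 0, 0, 2]
(340, 172) [0.5709726  0.10509877 0.04172131]
(398, 180) [ 0.5584555  -0.01269108  0.03979746]
(335, 230) [0.45685432 0.11096496 0.00073882]
(395, 232) [ 0.45595542 -0.01333465  0.00253629]
(368, 175) [0.57198626 0.0456284  0.01392137]
(368, 230) [0.45527293 0.04708473 0.04374711]
```

Top view: the wide stand is at the right, with its crossbar at about px (368,229) and its hinge at row ~170. The narrow one is at left, at about (235,205). Next I fit the rest's geometry.

```bash
cat >> h.py <<'E'
def toolT():
    o,p,r=pose(); T=np.eye(4); T[:3,:3]=Ro.from_euler('xyz',r,degrees=True).as_matrix(); T[:3,3]=p; return T,o
def rep(T,X,axis):
    R=T[:3,:3]; a=R.T@axis; ang=np.degrees(np.arctan2(a[2],a[1])) # jaw dir (tool y) -> axis
    ang=(ang+90)%180-90
    print('tool shift to',X,(R.T@(np.array(X)-T[:3,3])).round(4),'roll deg',ang.round(2),'rad',np.radians(ang).round(4))
E
python3 - <<'E'
from h import *
c=np.load('top.npy',allow_pickle=True).item()
X,ok=cloud(c); f=c['frame'].astype(int)
m=np.zeros(ok.shape,bool); m[222:236,335:402]=1
P=X[m&(X[...,2]>.03)&(X[...,2]<.05)]
P=P[(P[:,1]>-.003)&(P[:,1]<.097)]
print('bar',len(P),P.mean(0),np.polyfit(P[:,1],P[:,0],1))
D=X[222:238,345:392][f[222:238,345:392].sum(2)<110]; D=D[(D[:,2]>.025)&(D[:,2]<.055)]; print('sleeve',len(D),D.mean(0),D.min(0),D.max(0))
for a,b in((332,350),(384,404)):
    m[:]=0; m[176:222,a:b]=1
    L=X[m&(X[...,2]>.03)&(X[...,2]<.05)]; print('leg',L.mean(0),np.polyfit(L[:,0],L[:,1],1))
m[:]=0;m[135:206,325:412]=1
B=X[m&(X[...,2]>.007)&(X[...,2]<.017)]; print('plate',cv2.minAreaRect((B[:,:2]*1000).astype(np.float32)))
T,o=toolT(); print(T.round(3)); yaw=0
rep(T,[.457,.046,.15],np.array([1,0,0.]))
E
```

```text
bar 306 [0.4582377  0.04757887 0.04057401] [0.01432851 0.45755596]
sleeve 180 [0.45717862 0.04785558 0.04111171] [0.4520196  0.01598996 0.03362241] [0.46295349 0.08074664 0.04699715]
leg [0.51767777 0.10728172 0.03969226] [-0.01739567  0.11628707]
leg [ 0.52073571 -0.01265977  0.03982473] [-0.00756828 -0.0087187 ]
plate ((582.8040161132812, 45.644126892089844), (150.80296325683594, 129.2035369873047), 88.93968200683594)
[[-0.     0.383 -0.924  0.211]
 [ 0.    -0.924 -0.383 -0.508]
 [-1.    -0.    -0.     0.231]
 [ 0.     0.     0.     1.   ]]
tool shift to [0.457, 0.046, 0.15] [ 0.0813 -0.4175 -0.4398] roll deg -67.49 rad -1.178
```

Request:
apply_moves:
  commands:
    - [0,-0.4175,-0.44,-1.164,1]
    - [0,-0.4175,-0.44,-1.164,1]
    - [0,-0.4175,-0.44,-1.164,1]
    - [0,-0.4175,-0.44,-1.164,1]
    - [0,-0.4175,-0.44,-1.164,1]
    - [0,-0.4175,-0.44,-1.164,1]
    - [0,-0.4175,-0.44,-1.164,1]
    - [0,-0.4175,-0.44,-1.164,1]
    - [0.02,-0.4175,-0.44,-1.164,1]
    - [0.03,-0.4175,-0.44,-1.164,1]
    - [0.03,-0.4175,-0.44,-1.164,1]
    - [0.03,-0.4175,-0.44,-1.164,1]
  newtons: 25

```text
time: 1.7
ee_pos: [0.4541, 0.0403, 0.2027]
tcp_rot: [92.9, 89.9, 2.2]
wrist_force: [0.9, -2.0, -0.4]
opening: 0.0853
```

```bash
python3 - <<'E'
from h import *
T,o=toolT(); print(o['time'],T.round(4),o['q'])
rep(T,[.458,.0475,.15],np.array([1,-.014,0.]))
E
```

```text
1.7 [[ 1.000e-03  9.999e-01 -1.360e-02  4.541e-01]
 [ 0.000e+00 -1.360e-02 -9.999e-01  4.030e-02]
 [-1.000e+00  1.000e-03 -1.000e-04  2.027e-01]
 [ 0.000e+00  0.000e+00  0.000e+00  1.000e+00]] [ 5.07096401e+00 -8.42531805e+00 -6.17706438e+00  9.21891200e+01
 -3.00782406e-03  9.58525262e+01]
tool shift to [0.458, 0.0475, 0.15] [ 0.0527  0.0038 -0.0073] roll deg 0.02 rad 0.0004
```

```bash
python3 - <<'E'
from h import *
T,o=toolT(); c=cams.camera('wrist'); cv2.imwrite('pics/w1.png',c['frame'])
print(cams.spot_in('wide_bar','wrist')[:2])
X,ok=cloud(c,T); f=c['frame'].astype(int)
B=X[ok&(X[...,2]>.037)&(X[...,2]<.05)&(abs(X[...,0]-.458)<.02)&(abs(X[...,1]-.047)<.045)]
print(len(B),B.mean(0),np.polyfit(B[:,1],B[:,0],1),B[:,2].max())
S=X[ok&(f.sum(2)<110)&(X[...,2]>.03)&(X[...,2]<.05)&(abs(X[...,0]-.458)<.02)]
print('sleeve',len(S),S.mean(0),np.percentile(S,[2,98],axis=0))
E
```

```text
[{'rect': [313.8, 113.7, 440.6, 235.7], 'confidence': 0.64}]
902 [0.45572454 0.04909436 0.04037518] [0.01862743 0.45481004] 0.04381609780397483
sleeve 149 [0.45575197 0.05141157 0.0392962 ] [[0.4504291  0.01858725 0.03721474]
 [0.46174157 0.08147204 0.04207252]]
```

View pics/w1.png

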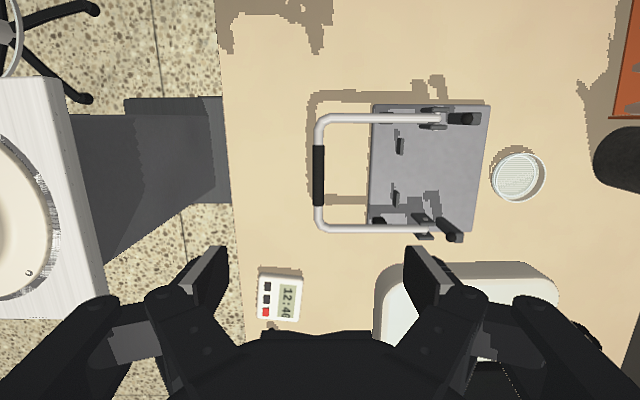

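The wrist view shows the bar's sleeve at px (319,175), lying across the jaw direction. I'll descend with the jaws half open and then close.

Request:
apply_moves:
  commands:
    - [0.03,0.0024,-0.008,0,0.1]
    - [0.07,0.0024,-0.008,0,0.1]
    - [0.11,0.0024,-0.008,0,0.1]
    - [0.15,0.0024,-0.008,0,0.1]
    - [0.17,0.0024,-0.008,0,0.1]
    - [0.185,0.0024,-0.008,0,0.1]
    - [0.185,0.0024,-0.008,0,0.1]
    - [0.185,0.0024,-0.008,0,0.1]
    - [0.185,0.0024,-0.008,0,-0.5]
    - [0.185,0.0024,-0.008,0,-0.5]
  newtons: 20

```text
time: 2.8
ee_pos: [0.4574, 0.0507, 0.0172]
tcp_rot: [174.2, 89.9, 83.7]
wrist_force: [-0.5, -0.3, -1.0]
opening: 0.0213
```

Request:
apply_moves:
  commands:
    - [0,0,0,0,-1]
    - [0,0,0,0,-1]
    - [0,0,0,0,-1]
    - [0,0,0,0,-1]
    - [0,0,0,0,-1]
  newtons: 20

```text
time: 3.3
ee_pos: [0.4568, 0.0507, 0.0175]
tcp_rot: [-138.3, 89.9, 131.2]
wrist_force: [-6.4, 0.1, 4.6]
opening: 0.0122
```

```bash
python3 - <<'E'
from h import *
T,o=toolT(); print(o['time'],T.round(4),o['wrist_force'],o['torque'],o['opening'])
c=cams.camera('wrist'); cv2.imwrite('pics/w2.png',c['frame'])
E
```

```text
3.3 [[-0.001   1.     -0.0083  0.4568]
 [ 0.0011 -0.0083 -1.      0.0507]
 [-1.     -0.001  -0.0011  0.0175]
 [ 0.      0.      0.      1.    ]] [-6.40166268  0.10601522  4.60740696] [-0.06471432  1.17379051 -0.06954203] 0.012225559353551846
```

View pics/w2.png

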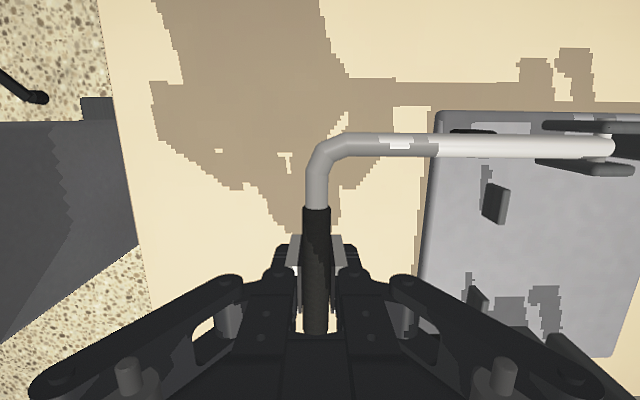

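The jaws are on the sleeve: opening 12 mm, forces small. I'll start the arc and watch the forces.

Request:
apply_moves:
  commands:
    - [-0.0105,0.0005,0,0,-1]
    - [-0.0208,0.0018,0,0,-1]
    - [-0.0311,0.0041,0,0,-1]
    - [-0.041,0.0072,0,0,-1]
    - [-0.0507,0.0112,0,0,-1]
    - [-0.06,0.0161,0,0,-1]
    - [-0.06,0.0161,0,0,-1]
  newtons: 20

```text
time: 4.05
ee_pos: [0.4722, 0.0505, 0.0794]
tcp_rot: [-111.1, 89.8, 158.5]
wrist_force: [-12.9, -0.5, 4.8]
opening: 0.0121
```

```bash
python3 - <<'E'
from h import *
T,o=toolT(); print(o['time'],T.round(4),o['wrist_force'],o['torque'],o['opening'])
E
```

```text
4.05 [[-0.0028  1.     -0.0082  0.4722]
 [ 0.0011 -0.0082 -1.      0.0505]
 [-1.     -0.0028 -0.0011  0.0794]
 [ 0.      0.      0.      1.    ]] [-12.91792776  -0.50808724   4.78077473] [-0.03194502  2.5988059  -0.04423679] 0.012054570580463699
```

Request:
apply_moves:
  commands:
    - [-0.0064,0.0025,0,0,-1]
    - [-0.0147,0.0089,0,0,-1]
    - [-0.0225,0.0159,0,0,-1]
    - [-0.0295,0.0237,0,0,-1]
    - [-0.0359,0.032,0,0,-1]
    - [-0.0415,0.0408,0,0,-1]
    - [-0.0415,0.0408,0,0,-1]
  newtons: 20

```text
time: 4.75
ee_pos: [0.5142, 0.0498, 0.1236]
tcp_rot: [-131.2, 89.9, 138.3]
wrist_force: [-8.8, -2.0, 12.6]
opening: 0.0121
```

```bash
python3 - <<'E'
from h import *
T,o=toolT(); print(o['time'],T.round(4),o['wrist_force'],o['torque'],o['opening'])
c=cams.camera('scene'); cv2.imwrite('pics/s2.png',cv2.resize(c['frame'][100:300,200:520],None,fx=2,fy=2))
E
```

```text
4.75 [[-9.000e-04  1.000e+00 -8.600e-03  5.142e-01]
 [ 8.000e-04 -8.600e-03 -1.000e+00  4.980e-02]
 [-1.000e+00 -9.000e-04 -8.000e-04  1.236e-01]
 [ 0.000e+00  0.000e+00  0.000e+00  1.000e+00]] [-8.79820699 -2.03991994 12.58641524] [-0.35274346  1.85734801 -0.03274436] 0.012121309854388541
```

View pics/s2.png

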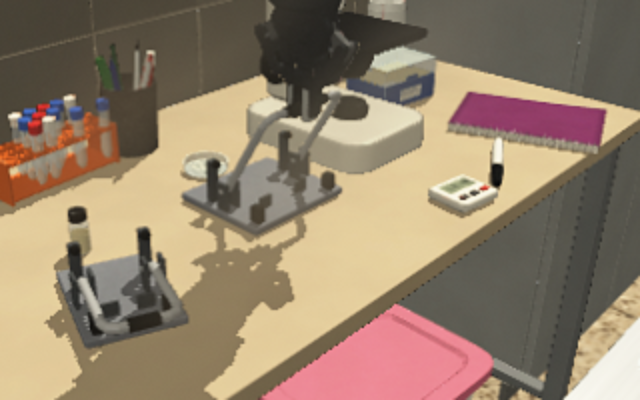

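The crop shows the wide rest at about 60° in the gripper and the narrow rest flat. The forces point radially outward at about 15 N, so I'm widening the arc slightly.

Request:
apply_moves:
  commands:
    - [-0.008,0.0139,0,0,-1]
    - [-0.0127,0.0281,0,0,-1]
    - [-0.0157,0.0428,0.0005,0,-1]
    - [-0.0169,0.0598,0.0005,0,-1]
    - [-0.016,0.0747,0.001,0,-1]
    - [-0.016,0.0747,0.001,0,-1]
  newtons: 20

```text
time: 5.4
ee_pos: [0.5909, 0.0485, 0.1405]
tcp_rot: [139.0, 89.9, 48.5]
wrist_force: [-0.1, 1.3, 4.0]
opening: 0.0119
```

```bash
python3 - <<'E'
from h import *
T,o=toolT(); print(o['time'],T.round(4),o['wrist_force'],o['torque'],o['opening'])
E
```

```text
5.4 [[ 0.0015  1.     -0.0085  0.5909]
 [ 0.0017 -0.0085 -1.      0.0485]
 [-1.      0.0015 -0.0017  0.1405]
 [ 0.      0.      0.      1.    ]] [-0.12831745  1.27544294  3.98067764] [ 0.3550825   0.10058944 -0.02093122] 0.011887347628864429
```

Request:
apply_moves:
  commands:
    - [0.0009,0.006,0,0,-1]
    - [0.0023,0.012,0,0,-1]
    - [0.0035,0.016,0,0,-1]
    - [0.0035,0.016,0,0,-1]
  newtons: 20

```text
time: 5.8
ee_pos: [0.6077, 0.0483, 0.1371]
tcp_rot: [124.7, 89.8, 34.2]
wrist_force: [-0.6, -0.6, 1.7]
opening: 0.0123
```

```bash
python3 - <<'E'
from h import *
T,o=toolT(); print(o['time'],o['ee_pos'],o['wrist_force'],o['torque'],o['opening'])
c=cams.camera('scene'); cv2.imwrite('pics/s3.png',cv2.resize(c['frame'][100:300,200:520],None,fx=2,fy=2))
E
```

```text
5.8 [0.60772333 0.04828449 0.13713346] [-0.63327216 -0.64209004  1.66969355] [-0.1525688  -0.00148707 -0.0430224 ] 0.012284406452266161
```

View pics/s3.png

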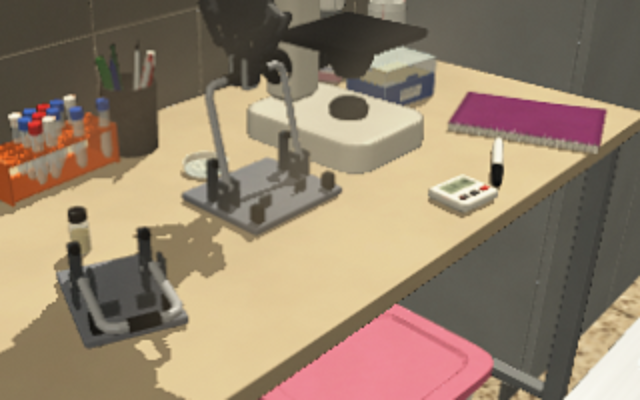

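The rest is just past upright, leaning back by about 15° (upper centre of the crop). One small nudge toward the stop, then release.

Request:
apply_moves:
  commands:
    - [0.0006,0.002,0,0,-1]
    - [0.0014,0.0045,0,0,-1]
    - [0.0014,0.0045,0,0,-1]
  newtons: 20

```text
time: 6.15
ee_pos: [0.612, 0.0482, 0.136]
tcp_rot: [123.6, 89.8, 33.1]
wrist_force: [-1.2, -0.5, 2.2]
opening: 0.0123
```

Request:
apply_moves:
  commands:
    - [0,0,0,0,-0.6]
    - [0,0,0,0,-0.4]
    - [0,0,0,0,-0.1]
    - [0,0,0,0,0.1]
    - [0,0,0,0,0.2]
    - [0,0,0,0,0.2]

```text
time: 6.75
ee_pos: [0.612, 0.0482, 0.136]
tcp_rot: [124.3, 89.8, 33.8]
wrist_force: [-0.1, -0.7, -0.2]
opening: 0.0513
```

```bash
python3 - <<'E'
from h import *
T,o=toolT(); print(o['time'],o['ee_pos'],o['wrist_force'],o['opening'])
c=cams.camera('wrist'); cv2.imwrite('pics/w3.png',c['frame'])
X,ok=cloud(c,T); f=c['frame'].astype(int)
m=ok&(X[...,2]>.14)&(X[...,2]<.175)&((X[...,1]>.08)&(X[...,1]<.1)); print(m.sum(),X[m].mean(0) if m.any() else 0)
E
```

```text
6.75 [0.61198629 0.04822362 0.13596078] [-0.1085662  -0.70223452 -0.1993569 ] 0.05130394481709851
1014 [0.61214673 0.09023901 0.15394192]
```

View pics/w3.png

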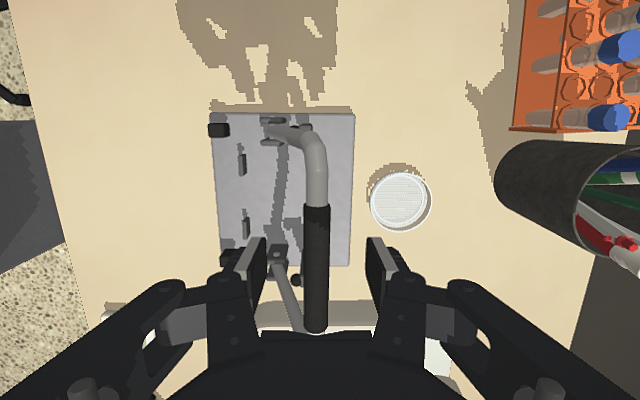

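The bar (px ~(316,265)) stands free between the open jaws, leaning back. I'll lift straight up and then retreat.

Request:
apply_moves:
  commands:
    - [-0.02,0,0,0,0.2]
    - [-0.04,0,0,0,0.2]
    - [-0.07,0,0,0,0.2]
    - [-0.1,0,0,0,0.2]
    - [-0.13,0,0,0,0.2]
    - [-0.13,-0.04,0,0,0.2]
    - [-0.13,-0.09,0,0,0.2]
    - [-0.13,-0.14,0,0,0.2]
    - [-0.13,-0.18,0,0,0.2]
    - [-0.13,-0.18,0,0,0.2]
    - [-0.13,-0.18,0,0,0.2]
    - [-0.13,-0.18,0,0,0.2]

```text
time: 8.0
ee_pos: [0.4324, 0.0496, 0.2656]
tcp_rot: [119.9, 89.8, 29.4]
wrist_force: [0.2, 0.2, 0.1]
opening: 0.051
```

```bash
python3 - <<'E'
from h import *
T,o=toolT(); print(o['time'],o['ee_pos'],o['wrist_force'])
for n in ('scene','top'):
    c=cams.camera(n)
    if n=='scene': cv2.imwrite('pics/s4.png',cv2.resize(c['frame'][100:300,200:520],None,fx=2,fy=2))
    X,ok=cloud(c); m=ok&(X[...,2]>.13)&(X[...,2]<.17)&(abs(X[...,0]-.61)<.03)&(abs(X[...,1]-.047)<.055)
    print(n,m.sum(),np.median(X[m],0),X[m][:,2].max() if m.any() else 0)
E
```

```text
8.0 [0.43241621 0.04961986 0.26556767] [0.15915173 0.22855835 0.12131025]
scene 192 [0.60807475 0.04997994 0.15452084] 0.15930081825786496
top 249 [0.61128927 0.06671557 0.15491199] 0.15981560584537488
```

View pics/s4.png

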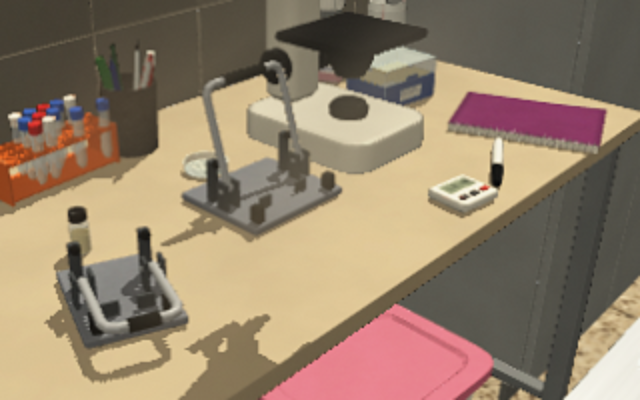

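The wide rest leans back on its own, with its bar at about x 0.611 and its top near 0.157 m (axis ~0.151, as expected at the stops). The narrow rest is flat and the arm is clear.

```bash
python3 -c "
from workcell import bot
print(bot.job_done())"
```

```text
the job is handed in; nothing more can be done
None
```

The wider stand's back rest is up, past upright and leaning back on its stops by itself. The narrower stand's rest is still folded flat. I handed the job in at about 8 s.

- **How it went:** I gripped the rubber sleeve with 20 N, followed the hinge arc in short stages, let go near the stops and lifted the arm straight up and away. At the end of each stage the wrist force read about 15 N or less; I did not see it between those readings.
- **Last checks:** With the arm clear, the scene and top cameras put the bar at x about 0.61 m, with its top surface near 0.157 m. That means its axis is about 0.151 m up, the height given for the stops. The wrist force was about zero and the last picture showed nothing else moved.
- **Small disagreements:** The hinge position I measured from the images was about 3 mm off what the forces suggested, so I widened the arc slightly partway. The forces showed no clear contact with the stops before I let go; I judged the final lean from the cameras alone.

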